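Put the last steel beaker away in the bench drawer

ROBOT

A 6-joint arm with a two-finger parallel gripper is mounted at the origin on the work surface. World frame = base frame: x ahead of the robot, y to its left, z up, the work surface at z = 0. Lengths are in m, angles in rad, forces in N, time in s.
With the tool pointing down it reaches from about 0.3 to 0.875 m from the base axis. Payload 6.4 kg.
Tool frame: the origin (TCP) lies midway between the tips of the shut fingers; the grasp point (between the pads) lies 19 mm behind it; z points along the fingers, y is the line along which they close (so a half turn about z gives the same grasp; the last joint's range is limited). The gripper opens to 85 mm and grips with 20 to 120 N. Pads are 22 mm wide; open, the fingers measure 114 mm over their backs; the gripper's body (76 mm by 85 mm) begins 54 mm behind the grasp point. The pads swing forward as they close: fully open they stand 13 mm farther back than shut.
Start: joints at [-1.5, 0.181, 1.607, -0, 1.354, -0.206], TCP at [0.157, -0.553, 0.208] pointing down, gripper open.
Joint ranges: [-2.99, 2.99], [-0.89, 2.07], [0.3, 2.58], [-1.14, 4.28], [0, 2.63], [-3.12, 3.12]. Speed limits (rad/s): [2.57, 2.57, 3.01, 3.14, 3.14, 3.14].

INTERFACE

Orientations are given as a unit quaternion [w, x, y, z].
In Python, from bench import * gives the robot as it stands.
- The arm moves only by the tool play_rows, never from a script. Its argument "plan" is a list of rows, each a list of 3 entries, a list of its own where there are three numbers: the finger opening in mm, from 0 to 85.4, then the shift along the tool's x, y, z normalised to -1 to 1, where 1 is 40 cm, then the turn about the tool's z normalised to -1 to 1, where 1 is pi rad. A call has 1 to 10 rows; each row is the pose to reach, as a shift and turn from the pose commanded when the call began, along the tool's axes at that moment, turning the shorter way round; what a row does not reach only later rows make up. A row lasts 1/10 s, in which the tool goes at most 50 mm and 8.59 degrees, less where a joint would pass 70% of its speed; a pose out of reach is approached as far as the arm can. A call with a number of a shift or a turn outside -1 to 1 is refused whole. A call with a gripper value outside its range is refused whole. The fingers move at their own pace and stop on an object; the grip force is fixed at half the most. Time passes only in rows, so rows that repeat a pose let the fingers close. It gives the time, the measured TCP pose, the force, the opening and the grip force at its end, in the units of the state.
- get_obs(): the state, without advancing time (a new reading comes with each control period).
- camera(name): name is "side" or "top"; returns a dict with "image" (384x512x3 uint8, red, green, blue), "range_z" (384x512 float32, m along the optical axis (not along the pixel's ray), 0 where there is no reading), "intrinsics" (3x3 intrinsics, pixels), "rvec" (rotation vector, rad) and "tvec" (3), from world to camera coordinates, as OpenCV has them. Camera axes: x right, y down, z forward; pixel columns grow to the right and rows downward; lengths in m; the calibration is good to about 2 mm. A picture is of the moment at which its call begins.
- hand_in(): hands the job in; it is judged then, once.
Trained networks look in a picture, given as the dict that the camera call returned (one of the last four; its "shot" number tells which), for a name from the list of things; names that differ only in an ending like _2 or _b are one class to them, and where a whole thing is asked for, a point or a joint stands for the part that bears it (a point fixed in the world has none). Each returns a list of dicts, best first, with "conf" (0 to 1); they miss things now and then, are a little off and sometimes report something else, mostly with a low value. They report only what shows in the picture. A call takes as long as a camera call.
- search_frame(picture, label): "rect" ([centre column, centre row, width, height] in pixels, round what is visible of it).
- masks_of(picture, label): "mask" (384x512 bool, what is visible of it) and "rect" ([centre column, centre row, width, height] in pixels, round what is visible of it).
The state is a dict: "time_s": time; "q": joint angles; "dq": joint speeds; "joint_efforts": joint torques, N m; "eef_pos": TCP position; "eef_rot": TCP orientation; "wrist_force": force on the tool from outside, world axes, zero at the start; "torque": the same for the moment, N m; "opening": opening from 0.0 (shut) to 1.0 (fully open); "grasp_force": force on a finger pad.
Only numpy, scipy, OpenCV 4.12 (cv2) and the standard library are available. Lean on these libraries where they do the work, as an engineer would, in place of code of your own. Each camera call takes 0.05 s, during which the arm holds its last target. There are 200 camera calls.

TASK

Put the loose steel beaker away. Pull the top drawer of the bench-top drawer unit right out to its stop, set the beaker (do not drop it) into the stack of its own size in the drawer so that it nests fully home, then gently push the drawer fully shut. Keep both stacks standing, leave the bottom drawer shut and leave the other things on the bench where they are.

Things in the scene. Friction and masses are not known exactly. Their poses are not given: they have to be found in the camera images.
- cabinet: Grey drawer unit fixed on the bench: 320 deep (its x), 300 wide (its y), 240 high; a 166 mm high top drawer above a 62 mm high bottom drawer, both full width. Origin at the centre of its underside. The drawer fronts face its own -x, their outer face 160 mm from the origin when shut. The top drawer's opening ends 228 mm above the bench.
- top_drawer (a joint): Top drawer on runners: 0 = shut, grows (m) as it slides out along the unit's -x; its stop is at 0.215. It may start a little ajar. It drags with about 2 N plus 8 N per m/s, stays where it is left and has no catch.
- top_drawer_handle (a point): Middle of the top drawer's handle: a level round steel bar, 12 mm thick, 172 mm long along the unit's y. Moves with the drawer; axes as the unit's. Bar axis 42 mm in front of the drawer front (36 mm clear gap, open above and below), 204 mm above the bench; 10 mm stems join it to the front 70 mm either side of its middle. The unit's top is 36 mm, the front's top edge 32 mm above the axis.
- top_drawer_floor (a point): Front edge, middle of the width, of the top drawer's flat inner floor, 85 mm above the bench, at the inner face of the 15 mm thick drawer front. Moves with the drawer; axes as the unit's. The floor is 250 wide and 280 long towards +x; side and back walls 55 mm high.
- low_drawer (a joint): Bottom drawer, same motion: 0 = shut. Same handle, 170 mm lower. Not to be used.
- beaker: Loose steel beaker, upright on the bench, hollow, 80 mm high, about 0.1 kg: a cone of 42 mm diameter at the base, 56 at 54 mm height, then a shoulder and a straight collar, outer 66, inner 60 mm, from 54 to 80 mm height. Origin at the centre of its underside, z up. Nested, its shoulder rests on the rim of the one below: it stands 26 mm higher than that one and only its collar shows.
- big_bottom: Lower beaker of the big stack, same as the loose beaker, standing on the drawer floor, left or right in the drawer, about 100 to 130 mm behind the outer face of the drawer front. Origin as for the loose beaker.
- big_top: Upper beaker of the big stack, nested in the lower one: the loose beaker goes into this one. Same shape and origin.
- small_bottom: Lower beaker of the small stack beside the big stack: same kind but 52 mm in rim diameter and 60 mm high. Origin at the centre of its underside.
- small_top: Upper beaker of the small stack, nested in the lower one 20 mm higher.
- reagent_bottle: Amber bottle with a blue cap, 66 mm in diameter, 150 mm high, standing on the bench. Origin at the centre of its underside. Bystander.
- dishes: Stack of four closed Petri dishes, 90 mm in diameter, 60 mm high, in one piece. Origin at the centre of its underside. Bystander.
- marker: Marker pen lying on the bench, 130 mm long along its x, 18 mm thick. Origin under its middle. Bystander.

How it is judged:
On the way, in this order (a step that is already met when the one before it is completed fails the run):
1. the top drawer is pulled out to its stop (value of joint top_drawer above 0.21 m), for 0.2 s.
2. the loose beaker is nested home in the big stack and let go, the drawer still well out (value of joint top_drawer above 0.15 m and horizontal distance between beaker and big_top below 0.006 m and z of beaker in the frame of big_top between 0.023 and 0.029 m and angle between beaker's own z axis and vertical below 0.07 rad and contact force between the fingers and beaker below 0.2 N), for 0.3 s.
At the end, for the whole second after the job is handed in: The top drawer is shut (within 6 mm) and so is the bottom one; the loose beaker is nested home on the big stack in the drawer (26 mm above the beaker below it within 3 mm, centred within 6 mm, upright within 4 degrees); both stacks stand nested and upright in the drawer; all is at rest (value of joint each of top_drawer, low_drawer below 0.006 m and horizontal distance between beaker and big_top below 0.006 m and z of beaker in the frame of big_top between 0.023 and 0.029 m and z of big_top in the frame of big_bottom below 0.029 m and z of small_top in the frame of small_bottom below 0.023 m and angle between each of beaker, big_bottom, small_bottom's own z axis and vertical below 0.07 rad and z of big_bottom in the frame of cabinet between 0.082 and 0.088 m and linear speed of beaker below 0.02 m/s); the robot touches nothing.
It fails at once if the top drawer is yanked or slammed (faster than 0.5 m/s) (velocity of joint top_drawer above 0.5 m/s or velocity of joint top_drawer below -0.5 m/s).
It fails at once if the beaker is dropped (falls faster than 0.6 m/s, untouched by the fingers) (linear speed of beaker above 0.6 m/s and contact force between the fingers and beaker below 0.01 N).
It fails at once if a stack is tipped over (angle between any of big_bottom, small_bottom's own z axis and vertical above 0.4 rad).
It fails at once if the bottom drawer is opened (value of joint low_drawer above 0.03 m).
It fails at once if the bottle, the dishes or the marker is moved more than 30 mm (distance of any of reagent_bottle, dishes, marker from where it was at the start of the episode above 0.03 m).
It also fails if it takes over 72 s, if anything falls off the work surface, if the arm or the gripper's body presses on something with over 40 N, if the wrist force passes 120 N, or if a joint passes its speed limit or range.

## Working session

There is one attempt and no reset: what is moved stays moved. The work goes in short steps, Python scripts to look and compute and a tool call to move; the robot and the scene stay as the last step left them, time stands still between calls to the robot, and variables do not carry over. Pictures are saved under pics/ and viewed, at most 10 in all, crops included, and the job is handed in when it is done.

Besides the shell and the picture viewer there is one more tool, called after "Emit:" in YAML: its name, and indented under it one key for each argument. play_rows: Moves the arm, as the interface text tells. Its arguments: {"type":"object","properties":{"plan":{"type":"array","items":{"type":"array"}}},"required":["plan"]}

```bash
ls; mkdir -p pics; cat > h.py <<'E'
from bench import *
import numpy as np, cv2
from scipy.spatial.transform import Rotation as R
def world(c):
    K=np.array(c["intrinsics"]);Rm=cv2.Rodrigues(np.array(c["rvec"],float))[0];t=np.array(c["tvec"],float).ravel()
    z=c["range_z"];v,u=np.mgrid[:384,:512]
    p=np.stack([(u-K[0,2])/K[0,0]*z,(v-K[1,2])/K[1,1]*z,z],-1)
    w=(p-t)@Rm; w[z<=0]=np.nan
    return w
def save(c,n): cv2.imwrite("pics/"+n,c["image"][:,:,::-1])
E
python3 - <<'E'
from h import *
a=camera("top");b=camera("side")
save(a,"top0.png");save(b,"side0.png")
o=get_obs();print(o)
for c,n in((a,"top"),(b,"side")):
    w=world(c)
    print(n,"campos",-cv2.Rodrigues(np.array(c["rvec"],float))[0].T@np.array(c["tvec"],float).ravel())
    for l in["beaker","cabinet","top_drawer","top_drawer_handle","big_top","small_top","reagent_bottle","dishes","marker"]:
        for m in masks_of(c,l)[:3]:
            p=w[m["mask"]];p=p[~np.isnan(p[:,0])]
            print(l,round(m["conf"],2),np.round(m["rect"]),np.round(np.percentile(p,[2,50,98],axis=0),3).tolist() if len(p) else None)
E
```

```text
pics
{'time_s': 0.1, 'q': array([-1.50030786e+00,  1.81476131e-01,  1.60787724e+00,  1.04650457e-05,
        1.35380611e+00, -2.06289190e-01]), 'dq': array([-0.00062118, -0.00306088, -0.00089764,  0.00153108,  0.00084591,
       -0.00053126]), 'joint_efforts': array([ 9.46581313e-04, -4.45878983e+01, -3.52237451e+01, -9.14387192e-05,
        4.15385075e-03, -2.09667569e-06]), 'eef_pos': array([ 0.15711198, -0.55258084,  0.20758387]), 'eef_rot': array([-7.81263452e-04,  9.90439391e-01,  1.37946364e-01,  5.82504825e-05]), 'wrist_force': array([ 0.60834981,  0.84964093, -0.95458674]), 'torque': array([0.01345996, 0.03461896, 0.03578618]), 'grasp_force': 0.0, 'opening': 0.9975773820044103}
top campos [0.399825   0.03498357 1.37387643]
beaker 0.59 [127. 217.  27.  28.] [[0.442, 0.325, 0.001], [0.472, 0.367, 0.047], [0.5, 0.386, 0.083]]
cabinet 0.68 [399. 150. 188. 161.] [[0.455, -0.497, 0.039], [0.608, -0.309, 0.24], [0.772, -0.14, 0.245]]
cabinet 0.31 [352. 263.  33.  36.] [[0.301, -0.28, 0.002], [0.347, -0.237, 0.017], [0.39, -0.195, 0.022]]
top_drawer 0.93 [341. 171.  57. 122.] [[0.439
[... 713 characters left out ...]
0.634, -0.291, 0.24], [0.791, -0.139, 0.244]]
top_drawer 0.61 [192. 159.  64. 114.] [[0.441, -0.221, 0.076], [0.589, -0.171, 0.205], [0.716, -0.122, 0.239]]
top_drawer_handle 0.69 [191. 158.  64. 114.] [[0.442, -0.22, 0.089], [0.589, -0.171, 0.205], [0.715, -0.122, 0.239]]
reagent_bottle 0.78 [278. 299.  24.  26.] [[0.663, 0.203, -0.0], [0.695, 0.232, 0.107], [0.722, 0.265, 0.152]]
dishes 0.82 [312. 325.  35.  32.] [[0.652, 0.306, 0.013], [0.694, 0.348, 0.06], [0.734, 0.389, 0.064]]
dishes 0.55 [201. 182.  49.  82.] [[0.455, -0.217, -0.001], [0.588, -0.156, 0.037], [0.715, -0.12, 0.076]]
marker 0.56 [238. 123.  38.   6.] [[0.305, -0.278, 0.007], [0.345, -0.231, 0.017], [0.39, -0.193, 0.022]]
```

View pics/top0.png

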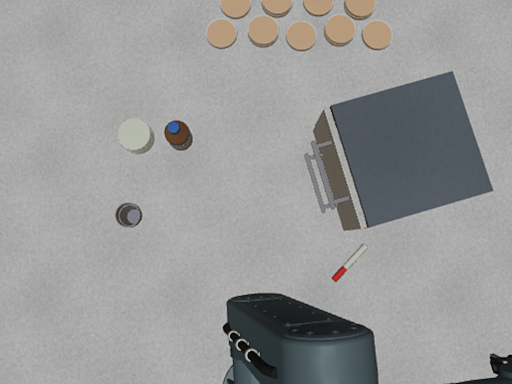

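View pics/side0.png

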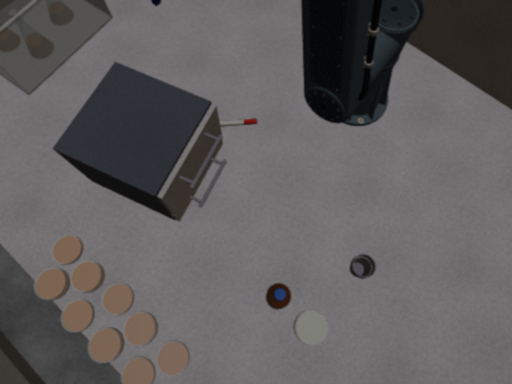

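```bash
python3 - <<'E'
from h import *
o=get_obs()
for n in("top","side"):
    w=world(camera(n));z=w[...,2];X=w[...,0];Y=w[...,1]
    cab=(z>.232)&(z<.25)&(X>.42)&(Y<-.1)&(Y>-.6)
    r=cv2.minAreaRect(w[cab][:,:2].astype(np.float32)*1000);print(n,"cabtop",r,cv2.boxPoints(r).round().tolist())
    hd=(z>.195)&(z<.216)&(X>.42)&(Y<-.1)&(Y>-.3)
    p=w[hd];r=cv2.minAreaRect(p[:,:2].astype(np.float32)*1000);print("handle",r,len(p),np.median(p,0), np.percentile(p[:,2],[5,50,95]))
    ln=cv2.fitLine(p[:,:2].astype(np.float32),cv2.DIST_HUBER,0,.01,.01).ravel();print(ln,np.degrees(np.arctan2(ln[1],ln[0])))
    s=(p[:,:2]-ln[2:])@ln[:2];print(np.percentile(s,[0,1,99,100]))
    bk=(z>.074)&(z<.09)&(abs(X-.47)<.07)&(abs(Y-.355)<.07)
    p=w[bk];print("rim",cv2.minEnclosingCircle(p[:,:2].astype(np.float32)*1000),np.median(p[:,2]),len(p), cv2.fitEllipse(p[:,:2].astype(np.float32)*1000))
E
```

```text
top cabtop ((618.5049438476562, -334.1455383300781), (300.8705749511719, 326.4352111816406), 16.24205780029297) [[428.0, -220.0], [520.0, -533.0], [809.0, -449.0], [717.0, -135.0]]
handle ((567.8838500976562, -165.088134765625), (296.33648681640625, 71.8528823852539), 14.847532272338867) 704 [ 0.56208665 -0.14999892  0.2084853 ] [0.19880872 0.2084853  0.21357376]
[ 0.98550814  0.16962805  0.5833231  -0.14412986] 9.766193
[-0.16317456 -0.15518615  0.12169088  0.12979087]
rim ((470.9411926269531, 356.1751708984375), 33.48444366455078) 0.08087691719481632 112 ((470.797119140625, 355.6950378417969), (62.39288330078125, 62.9103889465332), 98.54801940917969)
side cabtop ((619.5171508789062, -334.16961669921875), (301.3763427734375, 326.94244384765625), 16.263635635375977) [[429.0, -219.0], [521.0, -533.0], [810.0, -449.0], [718.0, -135.0]]
handle ((612.1658935546875, -187.33746337890625), (162.9276580810547, 340.18505859375), 79.81663513183594) 752 [ 0.59005337 -0.15488021  0.20828512] [0.19727649 0.20828512 0.21424302]
[ 0.9892872   0.14598249  0.58577573 -0.15768892] 8.3941765
[-0.15992753 -0.15198307  0.15495362  0.15706703]
rim ((473.4560241699219, 355.67803955078125), 33.030120849609375) 0.07843446730395422 101 ((473.55914306640625, 355.5426025390625), (62.28520965576172, 62.46601104736328), 164.4993438720703)
```

The top view shows the unit at about (405,150), its front facing left (+y), with handle bars near (318,180). The beaker is at (128,215), the bottle at (178,135), the dishes at (135,135) and the marker at (350,263). The side view agrees: unit (140,140), beaker (363,266). Next I'll measure the handle in the unit's own frame.

```bash
cat >> h.py <<'E'
TH=np.radians(16.25); EX=np.array([np.sin(TH),-np.cos(TH)]); EY=np.array([np.cos(TH),np.sin(TH)])
def tool_shift(target):  # target TCP xyz -> normalised tool shift and yaw error (deg) to cabinet alignment
    o=get_obs();q=o["eef_rot"];r=R.from_quat([q[1],q[2],q[3],q[0]])
    x=r.as_matrix()[:,0]
    return np.round(r.inv().apply(np.array(target)-o["eef_pos"])/.4,4), "yaw",np.degrees(np.arctan2(x[1],x[0])).round(2)
E
python3 - <<'E'
from h import *
for n in("top","side"):
    c=camera(n);w=world(c)
    g=w.reshape(-1,3);g=g[~np.isnan(g[:,0])]
    u=(g[:,:2]-[.619,-.334])@EX; v=(g[:,:2]-[.619,-.334])@EY; z=g[:,2]
    t=(z>.236)&(z<.245)&(abs(v)<.2)&(abs(u)<.25)
    print(n,"top u",np.percentile(u[t],[.5,99.5]),"v",np.percentile(v[t],[.5,99.5]),np.median(z[t]))
    f=(z>.225)&(z<.2385)&(abs(v)<.14)&(u<-.12)&(u>-.25);print("front top u",np.percentile(u[f],[1,50,99]) if f.any() else 0)
    k=(abs(v)<.06)&(u<-.17)&(u>-.3)&(z>.17)
    print("bar",k.sum(),np.percentile(u[k],[2,50,98]),np.percentile(z[k],[2,50,98]))
    k=(abs(v)<.15)&(u<-.19)&(u>-.3)&(z>.19);print("bar v",np.percentile(v[k],[1,99]),"u",np.median(u[k]))
    k=(abs(v)<.15)&(u<-.15)&(u>-.3)&(z>.10)&(z<.19);print("face u",np.percentile(u[k],[5,50,95]))
print(tool_shift([.5,.1,.3]))
E
```

```text
top top u [-0.16024109  0.15900739] v [-0.14943394  0.14763942] 0.240252886484677
front top u [-0.16276462 -0.15174739 -0.1210773 ]
bar 251 [-0.21011709 -0.20513605 -0.1985108 ] [0.20380265 0.20933684 0.21373489]
bar v [-0.08348326  0.08094456] u -0.20473170412405867
face u [-0.16285739 -0.16210542 -0.16133475]
side top u [-0.15953378  0.15979889] v [-0.14785604  0.14997379] 0.2408015903566167
front top u [-0.16226035 -0.15355048 -0.12325851]
bar 199 [-0.20957783 -0.20508246 -0.19836104] [0.20371979 0.20936541 0.2129534 ]
bar v [-0.0812406   0.08457105] u -0.20453649266970397
face u [-0.16226844 -0.16127137 -0.16020593]
(array([ 1.2707, -1.3364, -0.2291]), 'yaw', np.float64(15.86))
```

Emit:
play_rows:
  plan:
    - [36, [0, 0, -0.125], 0]
    - [36, [0, 0, -0.25], 0]
    - [36, [0, 0, -0.375], 0]
    - [36, [0.7, -0.4, -0.375], 0]
    - [36, [0.7, -0.4, -0.375], 0]
    - [36, [0.7, -0.4, -0.375], 0]
    - [36, [0.7, -0.4, -0.375], 0]
    - [36, [0.7, -0.4, -0.375], 0]
    - [36, [0.7, -0.4, -0.375], 0]
    - [36, [0.7, -0.4, -0.375], 0]

```text
time_s: 2.2
eef_pos: [0.385, -0.3196, 0.3589]
eef_rot: [0.0, 0.99, 0.14, 0.001]
wrist_force: [-0.4, -0.9, 1.3]
opening: 0.42
grasp_force: 0.0
```

```bash
python3 -c "
from h import *
print(get_obs()['eef_pos'],tool_shift([.562,-.138,.186]))"
```

```text
[ 0.38496533 -0.31963902  0.35885823] (array([ 0.5503, -0.3142,  0.4328]), 'yaw', np.float64(16.05))
```

Emit:
play_rows:
  plan:
    - [36, [0.55, -0.314, 0], 0]
    - [36, [0.55, -0.314, 0], 0]
    - [36, [0.55, -0.314, 0], 0]
    - [36, [0.55, -0.314, 0], 0]
    - [36, [0.55, -0.314, 0], 0]
    - [36, [0.55, -0.314, 0], 0]
    - [36, [0.55, -0.314, 0.2], 0]
    - [36, [0.55, -0.314, 0.2], 0]
    - [36, [0.55, -0.314, 0.2], 0]

```text
time_s: 3.1
eef_pos: [0.5572, -0.1407, 0.2731]
eef_rot: [-0.003, 0.99, 0.138, -0.004]
wrist_force: [0.1, 1.0, -0.7]
opening: 0.42
grasp_force: 0.0
```

```bash
python3 -c "
from h import *
print(get_obs()['eef_pos'],tool_shift([.562,-.138,.186]))"
```

```text
[ 0.55715915 -0.14067851  0.2730782 ] (array([ 0.0151, -0.0018,  0.2176]), 'yaw', np.float64(15.86))
```

Emit:
play_rows:
  plan:
    - [36, [0.01, 0, 0.07], 0]
    - [36, [0.01, 0, 0.14], 0]
    - [36, [0.01, 0, 0.217], 0]
    - [36, [0.01, 0, 0.217], 0]
    - [8, [0.01, 0, 0.217], 0]
    - [8, [0.01, 0, 0.217], 0]
    - [8, [0.01, 0, 0.217], 0]
    - [8, [0.01, 0, 0.217], 0]
    - [8, [0.01, 0, 0.217], 0]

```text
time_s: 4.0
eef_pos: [0.5643, -0.1408, 0.1925]
eef_rot: [0.0, 0.99, 0.138, 0.001]
wrist_force: [0.4, 0.3, -0.8]
opening: 0.091
grasp_force: 0.0
```

```bash
python3 - <<'E'
from h import *
o=get_obs();print(o["eef_pos"],o["opening"],o["grasp_force"],o["wrist_force"])
a=camera("side");b=camera("top");print(get_obs()["eef_pos"])
im=np.hstack([cv2.resize(a["image"][110:230,130:260],(390,360)),cv2.resize(b["image"][90:240,270:400],(390,450))[:360]])
cv2.imwrite("pics/g1.png",im[:,:,::-1])
E
```

```text
[ 0.56427554 -0.14079121  0.19246075] 0.0909318408624287 0.0 [ 0.37009321  0.33832279 -0.79150408]
[ 0.56402085 -0.1406875   0.19193414]
```

View pics/g1.png

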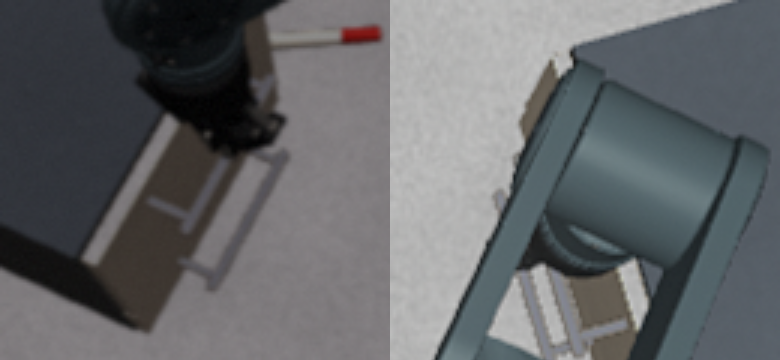

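```bash
python3 - <<'E'
from h import *
o=get_obs();tu=(o["eef_pos"][:2]-[.619,-.334])
print("tcp u,v",tu@EX,tu@EY)
for n in("side","top"):
    g=world(camera(n)).reshape(-1,3);g=g[~np.isnan(g[:,0])]
    u=(g[:,:2]-[.619,-.334])@EX; v=(g[:,:2]-[.619,-.334])@EY; z=g[:,2]
    k=(u<-.17)&(u>-.28)&(abs(v)<.1)&(z>.19)&(z<.26)
    i=np.argsort(v[k]);print(n,k.sum());print(np.round(np.c_[u[k],v[k],z[k]][i]*1000)[::3].astype(int).tolist())
E
```

```text
tcp u,v -0.20097439939669118 0.0013117238504990261
side 294
[[-202, -83, 209], [-203, -81, 209], [-207, -79, 210], [-209, -75, 211], [-200, -75, 210], [-205, -72, 213], [-199, -72, 209], [-209, -70, 209], [-209, -68, 207], [-194, -67, 207], [-204, -67, 210], [-207, -66, 208], [-205, -65, 208], [-203, -63, 210], [-206, -62, 209], [-202, -59, 211], [-203, -57, 210], [-207, -54, 207], [-210, -49, 205], [-219, 3, 227], [-198, 5, 218], [-197, 6, 231], [-197, 7, 227], [-198, 7, 247], [-218, 8, 249], [-219, 8, 230], [-220, 8, 256], [-213, 8, 232], [-211, 8, 219], [-197, 9, 237], [-202, 9, 211], [-197, 10, 233], [-194, 11, 251], [-194, 11, 233], [-207, 11, 220], [-209, 12, 209], [-207, 12, 233], [-206, 12, 245], [-207, 12, 253], [-185, 12, 257], [-200, 12, 209], [-194, 13, 242], [-204, 14, 208], [-207, 15, 207], [-205, 16, 209], [-209, 19, 205], [-204, 20, 209], [-200, 22, 210], [-209, 24, 209], [-210, 26, 207], [-203, 28, 212], [-209, 29, 207], [-210, 32, 206], [-199, 33, 211], [-200, 35, 210], [-205, 37, 211], [-199, 38, 209], [-200, 40, 207], [-209, 41, 206], [-198, 43, 204], [-209, 46, 2
[... 1216 characters left out ...]
], [-207, -64, 212], [-204, -62, 211], [-208, -61, 210], [-203, -60, 210], [-200, -58, 208], [-204, -57, 209], [-208, -56, 206], [-207, -54, 213], [-204, -53, 214], [-207, -51, 208], [-202, -50, 208], [-199, -48, 206], [-204, -47, 212], [-202, -46, 214], [-206, -44, 212], [-203, -43, 214], [-206, -41, 205], [-202, -40, 210], [-201, -38, 211], [-209, -37, 201], [-200, -36, 207], [-205, -34, 209], [-209, -33, 208], [-206, -31, 207], [-204, -30, 211], [-200, -28, 207], [-205, -27, 210], [-210, -26, 212], [-207, -24, 211], [-201, -23, 209], [-208, -21, 209], [-210, -20, 207], [-210, -18, 208], [-207, -17, 212], [-207, -13, 204], [-220, -8, 234], [-220, -6, 233], [-208, 80, 209], [-204, 83, 209]]
```

```bash
python3 - <<'E'
from h import *
a=camera("side");w=world(a)
o=get_obs();p=o["eef_pos"]
P=lambda q: cv2.projectPoints(np.array(q,float).reshape(-1,3),np.array(a["rvec"],float),np.array(a["tvec"],float),np.array(a["intrinsics"],float),None)[0].reshape(-1,2)
c=np.array([.619,-.334])
b=lambda u,v,z:[*(c+u*EX+v*EY),z]
pts=P([p,b(-.204,-.086,.205),b(-.204,.086,.205),b(-.204,-.086,.035),b(-.204,.086,.035)]);print(pts)
im=cv2.resize(a["image"][125:200,175:255],None,fx=7,fy=7,interpolation=cv2.INTER_CUBIC)
for (x,y),col in zip(pts,[(255,0,0),(0,255,0),(0,255,0),(0,0,255),(0,0,255)]): cv2.circle(im,(int((x-175)*7),int((y-125)*7)),4,col,1)
im=np.clip(im.astype(int)*2,0,255).astype(np.uint8)
cv2.imwrite("pics/g2.png",im[:,:,::-1])
E
```

```text
[[206.16268884 162.30169485]
 [221.31768208 134.21689304]
 [191.225798   187.83531144]
 [226.41891031 159.71135726]
 [200.90488771 206.77161066]]
```

View pics/g2.png

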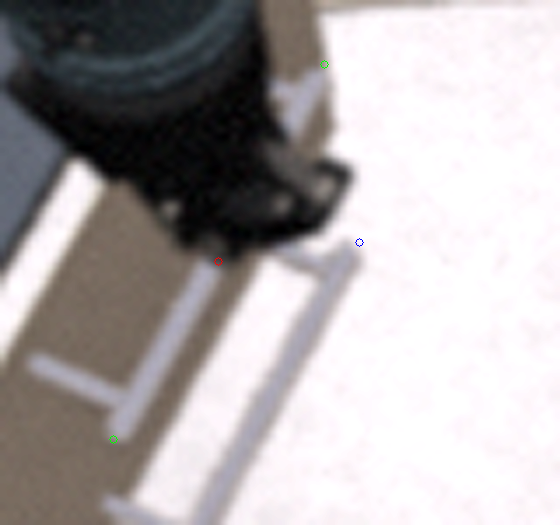

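The top drawer's bar runs from (325,65) to (113,438) in the crop. The fingertips at about (215,250) sit at the bar without holding it. I'll reopen, go lower and close again.

Emit:
play_rows:
  plan:
    - [36, [0, 0.0, 0], 0]
    - [36, [0, 0.0, 0], 0]
    - [36, [0, 0.0, 0], 0]
    - [36, [0, -0.007, 0.015], 0]
    - [36, [0, -0.007, 0.03], 0]
    - [36, [0, -0.007, 0.03], 0]
    - [4, [0, -0.007, 0.03], 0]
    - [4, [0, -0.007, 0.03], 0]
    - [4, [0, -0.007, 0.03], 0]
    - [4, [0, -0.007, 0.03], 0]

```text
time_s: 5.25
eef_pos: [0.5632, -0.1382, 0.1798]
eef_rot: [0.0, 0.99, 0.138, 0.0]
wrist_force: [-0.4, -0.4, 1.0]
opening: 0.104
grasp_force: 58.6
```

Emit:
play_rows:
  plan:
    - [4, [0, 0, 0], 0]
    - [4, [0, 0, 0], 0]

```text
time_s: 5.45
eef_pos: [0.5632, -0.1382, 0.1798]
eef_rot: [0.0, 0.99, 0.138, 0.0]
wrist_force: [-0.2, -1.4, 0.3]
opening: 0.101
grasp_force: 58.7
```

Emit:
play_rows:
  plan:
    - [4, [0, -0.02, 0], 0]
    - [4, [0, -0.055, 0], 0]
    - [4, [0, -0.1, 0], 0]
    - [4, [0, -0.15, 0], 0]
    - [4, [0, -0.2, 0], 0]
    - [4, [0, -0.25, 0], 0]
    - [4, [0, -0.3, 0], 0]
    - [4, [0, -0.35, 0], 0]
    - [4, [0, -0.4, 0], 0]
    - [4, [0, -0.44, 0], 0]

```text
time_s: 6.45
eef_pos: [0.5131, 0.0328, 0.1797]
eef_rot: [0.0, 0.99, 0.138, -0.001]
wrist_force: [-4.6, -4.7, 4.2]
opening: 0.105
grasp_force: 59.7
```

Emit:
play_rows:
  plan:
    - [4, [0, -0.03, 0], 0]
    - [4, [0, -0.06, 0], 0]
    - [4, [0, -0.08, 0], 0]
    - [4, [0, -0.09, 0], 0]
    - [4, [0, -0.1, 0], 0]
    - [4, [0, -0.1, 0], 0]
    - [4, [0, -0.1, 0], 0]

```text
time_s: 7.15
eef_pos: [0.5037, 0.065, 0.1798]
eef_rot: [0.005, 0.99, 0.138, -0.001]
wrist_force: [-0.9, -23.5, 0.5]
opening: 0.107
grasp_force: 59.6
```

```bash
python3 - <<'E'
from h import *
o=get_obs();print(o["eef_pos"],o["wrist_force"],o["grasp_force"],(o["eef_pos"][:2]-[.619,-.334])@np.c_[EX,EY])
E
```

```text
[0.50370187 0.06499296 0.17975739] [ -0.88043339 -23.52506243   0.49423658] 59.64993238449097 [-0.4153169   0.00095785]
```

Emit:
play_rows:
  plan:
    - [36, [0, 0.005, 0], 0]
    - [36, [0, 0.005, 0], 0]
    - [36, [0, 0.005, 0], 0]
    - [36, [0, 0.005, -0.1], 0]
    - [36, [0, 0.005, -0.2], 0]
    - [85, [0, 0, -0.3], 0]
    - [85, [0.12, -0.72, -0.1], 0]
    - [85, [0.12, -0.72, -0.1], 0]
    - [85, [0.12, -0.72, -0.1], 0]
    - [85, [0.12, -0.72, -0.1], 0]

```text
time_s: 8.15
eef_pos: [0.4816, 0.2642, 0.2466]
eef_rot: [-0.0, 0.99, 0.138, 0.0]
wrist_force: [0.7, -0.0, 0.7]
opening: 0.997
grasp_force: 0.0
```

Emit:
play_rows:
  plan:
    - [85, [0.06, -0.4, 0.08], 0]
    - [85, [0.06, -0.4, 0.08], 0]
    - [85, [0.06, -0.4, 0.08], 0]

```text
time_s: 8.45
eef_pos: [0.4623, 0.4103, 0.2172]
eef_rot: [-0.0, 0.99, 0.138, -0.0]
wrist_force: [1.1, 0.5, 0.4]
opening: 0.995
grasp_force: 0.0
```

```bash
python3 - <<'E'
from h import *
a=camera("top");b=camera("side");save(a,"top1.png");save(b,"side1.png")
o=get_obs();print(o["eef_pos"],o["wrist_force"],tool_shift([.472,.356,.15]))
c=np.array([.619,-.334])
for n,cm in(("top",a),("side",b)):
    w=world(cm)
    g=w.reshape(-1,3);g=g[~np.isnan(g[:,0])];u=(g[:,:2]-c)@EX; v=(g[:,:2]-c)@EY; z=g[:,2]
    k=(abs(v)<.06)&(u<-.39)&(u>-.45)&(z>.19)&(z<.22);print(n,"bar",k.sum(),np.median(u[k]) if k.any() else 0)
    for l in["big_top","small_top"]:
        for m in masks_of(cm,l)[:4]:
            p=w[m["mask"]];p=p[~np.isnan(p[:,0])];print(l,round(m["conf"],2),np.round(m["rect"]),np.round(np.percentile(p,[2,50,98],axis=0),3).tolist())
    for lo,hi in((.183,.2),(.155,.175)):
        k=(abs(v)<.125)&(u<-.18)&(u>-.355)&(z>lo)&(z<hi)
        p=(np.c_[g[k],u[k],v[k]]*1000)
        print(n,lo,len(p),cv2.minEnclosingCircle(p[:,:2].astype(np.float32)),np.percentile(p,[1,50,99],axis=0).round().tolist())
E
```

```text
[0.45997546 0.41301098 0.2151734 ] [-0.09155785 -0.66622479  0.52588811] (array([-0.0104,  0.1456,  0.1627]), 'yaw', np.float64(16.24))
top bar 250 -0.41629684411628187
big_top 0.92 [290. 156.  30.  23.] [[0.579, -0.094, 0.112], [0.616, -0.069, 0.147], [0.638, -0.037, 0.194]]
small_top 0.78 [310. 206.  20.  22.] [[0.467, -0.14, 0.085], [0.493, -0.112, 0.138], [0.516, -0.084, 0.169]]
top 0.183 115 ((607.5947875976562, -65.73112487792969), 33.48580551147461) [[576.0, -97.0, 185.0, -294.0, 32.0], [609.0, -66.0, 191.0, -259.0, 64.0], [638.0, -34.0, 196.0, -230.0, 96.0]]
top 0.155 239 ((550.9453735351562, -84.9185791015625), 89.85585021972656) [[467.0, -131.0, 156.0, -293.0, -84.0], [599.0, -84.0, 166.0, -253.0, 52.0], [637.0, -33.0, 174.0, -229.0, 94.0]]
side bar 203 -0.4159518234785445
big_top 0.75 [217. 195.  20.  30.] [[0.58, -0.095, 0.113], [0.604, -0.077, 0.164], [0.64, -0.033, 0.193]]
small_top 0.82 [235. 156.  19.  18.] [[0.469, -0.131, 0.108], [0.485, -0.117, 0.148], [0.516, -0.083, 0.167]]
side 0.183 124 ((609.1331787109375, -64.6627426147461), 33.37173080444336) [[578.0, -96.0, 183.0, -294.0, 35.0], [608.0, -66.0, 190.0, -260.0, 66.0], [642.0, -33.0, 194.0, -230.0, 99.0]]
side 0.155 262 ((555.4502563476562, -86.43904113769531), 91.14246368408203) [[469.0, -132.0, 155.0, -293.0, -82.0], [586.0, -86.0, 165.0, -253.0, 42.0], [642.0, -33.0, 174.0, -229.0, 99.0]]
```

View pics/top1.png

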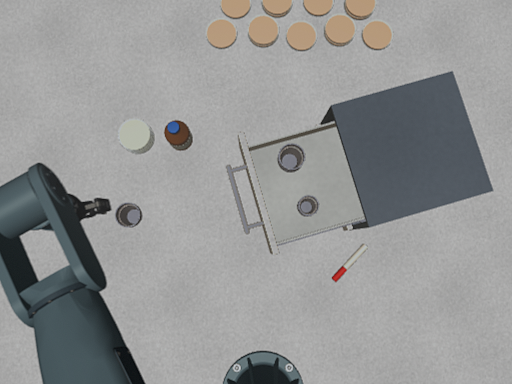

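View pics/side1.png

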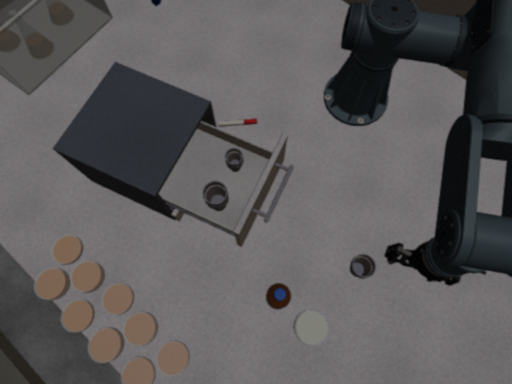

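The drawer is fully out (bar at (240,200) in the top view). The big stack is at (291,157) and the small one at (308,206). The loose beaker at (128,215) hasn't moved.

Emit:
play_rows:
  plan:
    - [85, [-0.01, 0.146, 0], 0]
    - [85, [-0.01, 0.146, 0.08], 0]
    - [85, [-0.01, 0.146, 0.163], 0]
    - [85, [-0.01, 0.146, 0.163], 0]
    - [85, [-0.01, 0.146, 0.163], 0]

```text
time_s: 9.25
eef_pos: [0.4763, 0.3492, 0.1532]
eef_rot: [0.0, 0.991, 0.137, -0.0]
wrist_force: [-0.2, -0.3, 1.1]
opening: 0.996
grasp_force: 0.0
```

```bash
python3 -c "
from h import *
print(get_obs()['eef_pos'],tool_shift([.472,.356,.048]))"
```

```text
[0.47632649 0.34924903 0.15319237] (array([-0.0057, -0.0192,  0.263 ]), 'yaw', np.float64(15.76))
```

Emit:
play_rows:
  plan:
    - [85, [0, 0, 0.05], 0]
    - [85, [0, 0, 0.05], 0]
    - [85, [0, 0, 0.05], 0]
    - [85, [0, 0, 0.05], 0]

```text
time_s: 9.65
eef_pos: [0.4769, 0.3507, 0.1344]
eef_rot: [-0.0, 0.99, 0.138, 0.001]
wrist_force: [1.1, 0.7, -0.0]
opening: 0.99
grasp_force: 0.0
```

```bash
python3 -c "
from h import *
print(get_obs()['eef_pos'],tool_shift([.472,.356,.048]))"
```

```text
[0.47694937 0.35073055 0.13438574] (array([-0.0089, -0.016 ,  0.2159]), 'yaw', np.float64(15.87))
```

Emit:
play_rows:
  plan:
    - [85, [-0.009, -0.016, 0], 0]
    - [85, [-0.009, -0.016, 0], 0]
    - [85, [-0.009, -0.016, 0.07], 0]
    - [85, [-0.009, -0.016, 0.14], 0]
    - [85, [-0.009, -0.016, 0.216], 0]
    - [85, [-0.009, -0.016, 0.216], 0]
    - [85, [-0.009, -0.016, 0.216], 0]

```text
time_s: 10.35
eef_pos: [0.4705, 0.3554, 0.0463]
eef_rot: [0.0, 0.99, 0.138, -0.0]
wrist_force: [-0.0, 0.0, 0.3]
opening: 0.994
grasp_force: 0.0
```

Emit:
play_rows:
  plan:
    - [70, [0, 0, 0], 0]
    - [62, [0, 0, 0], 0]
    - [55, [0, 0, 0], 0]
    - [55, [0, 0, 0], 0]
    - [55, [0, 0, 0], 0]

```text
time_s: 10.85
eef_pos: [0.4729, 0.3563, 0.0495]
eef_rot: [-0.001, 0.99, 0.138, 0.003]
wrist_force: [-1.0, -1.3, 8.4]
opening: 0.72
grasp_force: 62.8
```

Emit:
play_rows:
  plan:
    - [55, [0, 0, -0.03], 0]
    - [55, [0, 0, -0.1], 0]
    - [55, [0, 0, -0.2], 0]
    - [55, [0, 0, -0.3], 0]
    - [55, [0, 0, -0.4], 0]
    - [55, [0, 0, -0.5], 0]
    - [55, [0, 0, -0.6], 0]
    - [55, [0, 0, -0.68], 0]
    - [55, [0, 0, -0.68], 0]
    - [55, [0, 0, -0.68], 0]

```text
time_s: 11.85
eef_pos: [0.4709, 0.3555, 0.3198]
eef_rot: [-0.0, 0.99, 0.138, 0.001]
wrist_force: [1.2, -0.0, -2.3]
opening: 0.716
grasp_force: 65.3
```

Emit:
play_rows:
  plan:
    - [55, [0.005, 0.08, 0], 0]
    - [55, [0.01, 0.18, 0], 0]
    - [55, [0.01, 0.28, 0], 0]
    - [55, [0.015, 0.38, 0], 0]
    - [55, [0.02, 0.48, 0], 0]
    - [55, [0.02, 0.58, 0], 0]
    - [55, [0.025, 0.68, 0], 0]
    - [55, [0.03, 0.78, 0], 0]
    - [55, [0.03, 0.78, 0], 0]

```text
time_s: 12.75
eef_pos: [0.5677, 0.054, 0.3157]
eef_rot: [0.0, 0.991, 0.135, -0.002]
wrist_force: [-0.4, 0.3, -1.8]
opening: 0.711
grasp_force: 65.4
```

Emit:
play_rows:
  plan:
    - [55, [0, 0.08, 0], 0]
    - [55, [0.01, 0.18, 0], 0]
    - [55, [0.01, 0.26, 0], 0]
    - [55, [0.01, 0.3, 0], 0]
    - [55, [0.01, 0.326, 0], 0]
    - [55, [0.01, 0.326, 0], 0]
    - [55, [0.01, 0.326, 0], 0]
    - [55, [0.01, 0.326, 0], 0]

```text
time_s: 13.55
eef_pos: [0.6068, -0.0644, 0.3182]
eef_rot: [-0.0, 0.99, 0.139, 0.0]
wrist_force: [0.3, 0.6, -0.5]
opening: 0.719
grasp_force: 65.5
```

```bash
python3 - <<'E'
from h import *
a=camera("top");b=camera("side")
o=get_obs();print(o["eef_pos"],o["wrist_force"],o["grasp_force"],o["opening"],tool_shift([.6091,-.0649,.30]))
for cm in(a,b):
    w=world(cm)
    for l in("beaker","big_top"):
        for m in masks_of(cm,l)[:2]:
            p=w[m["mask"]];p=p[~np.isnan(p[:,0])];print(l,round(m["conf"],2),np.round(m["rect"]),np.round(np.percentile(p,[2,50,98],axis=0),3).tolist())
im=np.hstack([cv2.resize(a["image"][70:250,210:370],(400,450)),cv2.resize(b["image"][70:250,130:290],(400,450))])
cv2.imwrite("pics/c1.png",np.clip(im[:,:,::-1].astype(int)*1.5,0,255).astype(np.uint8))
E
```

```text
[ 0.60693556 -0.06464112  0.31828761] [-0.41380286  0.3202077  -0.41944202] 65.52186594810337 0.7141171210535836 (array([0.005 , 0.0021, 0.0457]), 'yaw', np.float64(15.94))
beaker 0.67 [295. 158.  25.  11.] [[0.573, -0.088, 0.27], [0.592, -0.066, 0.278], [0.607, -0.04, 0.351]]
big_top 0.59 [290. 161.  29.  18.] [[0.576, -0.09, 0.112], [0.599, -0.059, 0.134], [0.62, -0.033, 0.195]]
beaker 0.57 [209. 178.  28.  29.] [[0.587, -0.094, 0.164], [0.612, -0.077, 0.302], [0.638, -0.032, 0.349]]
big_top 0.82 [216. 195.  22.  27.] [[0.58, -0.094, 0.114], [0.608, -0.073, 0.152], [0.64, -0.034, 0.193]]
big_top 0.46 [228. 187. 137. 116.] [[0.4, -0.232, 0.074], [0.569, -0.057, 0.088], [0.694, 0.069, 0.237]]
```

View pics/c1.png

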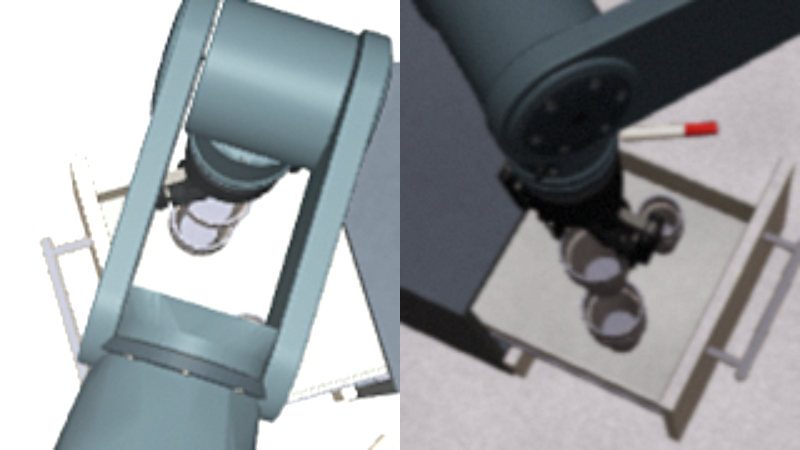

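Both views show the beaker held upright above the big stack. Now I'll lower it in stages and watch the force.

Emit:
play_rows:
  plan:
    - [55, [0.002, 0.002, 0.05], 0]
    - [55, [0.002, 0.002, 0.1], 0]
    - [55, [0.002, 0.002, 0.15], 0]
    - [55, [0.002, 0.002, 0.19], 0]
    - [55, [0.002, 0.002, 0.22], 0]
    - [55, [0.002, 0.002, 0.245], 0]
    - [55, [0.002, 0.002, 0.265], 0]
    - [55, [0.002, 0.002, 0.28], 0]
    - [55, [0.002, 0.002, 0.295], 0]
    - [55, [0.002, 0.002, 0.295], 0]

```text
time_s: 14.85
eef_pos: [0.6078, -0.0663, 0.1994]
eef_rot: [-0.0, 0.99, 0.138, -0.0]
wrist_force: [0.6, -0.3, -1.1]
opening: 0.713
grasp_force: 65.6
```

```bash
python3 - <<'E'
from h import *
b=camera("side")
o=get_obs();print(o["eef_pos"],o["wrist_force"],o["grasp_force"],tool_shift([.6075,-.0655,.186]))
E
```

```text
[ 0.60799476 -0.06637023  0.19987403] [ 5.81683558e-01 -8.26878237e-05 -7.54871617e-01] 65.57825230294839 (array([-0.0006, -0.0024,  0.0347]), 'yaw', np.float64(15.86))
```

No contact yet, so I'll keep lowering slowly.

Emit:
play_rows:
  plan:
    - [55, [0, -0.001, 0.008], 0]
    - [55, [0, -0.001, 0.016], 0]
    - [55, [0, -0.001, 0.022], 0]
    - [55, [0, -0.001, 0.027], 0]
    - [55, [0, -0.001, 0.031], 0]
    - [55, [0, -0.001, 0.031], 0]
    - [55, [0, -0.001, 0.031], 0]

```text
time_s: 15.6
eef_pos: [0.6079, -0.066, 0.1876]
eef_rot: [-0.0, 0.99, 0.138, -0.0]
wrist_force: [0.5, -0.6, -2.1]
opening: 0.716
grasp_force: 65.7
```

Emit:
play_rows:
  plan:
    - [55, [0, 0, 0.003], 0]
    - [55, [0, 0, 0.003], 0]
    - [55, [0, 0, 0.003], 0]

```text
time_s: 15.9
eef_pos: [0.6081, -0.0659, 0.1868]
eef_rot: [-0.0, 0.99, 0.138, 0.0]
wrist_force: [0.1, 1.4, 2.0]
opening: 0.714
grasp_force: 66.3
```

Emit:
play_rows:
  plan:
    - [55, [0, 0, 0.003], 0]
    - [55, [0, 0, 0.003], 0]
    - [55, [0, 0, 0.003], 0]

```text
time_s: 16.2
eef_pos: [0.6086, -0.066, 0.1866]
eef_rot: [0.0, 0.99, 0.138, 0.001]
wrist_force: [-0.5, 1.6, 6.6]
opening: 0.716
grasp_force: 67.3
```

Emit:
play_rows:
  plan:
    - [55, [0, 0, 0.003], 0]
    - [55, [0, 0, 0.003], 0]
    - [55, [0, 0, 0.003], 0]

```text
time_s: 16.5
eef_pos: [0.609, -0.0663, 0.1865]
eef_rot: [0.001, 0.99, 0.138, 0.002]
wrist_force: [-1.8, 1.2, 10.7]
opening: 0.712
grasp_force: 68.1
```

Seated: the force rises at z 0.1866, as expected. Releasing.

Emit:
play_rows:
  plan:
    - [55, [0, 0, -0.005], 0]
    - [66, [0, 0, -0.005], 0]
    - [72, [0, 0, -0.005], 0]
    - [78, [0, 0, -0.005], 0]
    - [85, [0, 0, -0.005], 0]
    - [85, [0, 0, -0.005], 0]
    - [85, [0, 0, -0.005], 0]

```text
time_s: 17.2
eef_pos: [0.6079, -0.066, 0.1859]
eef_rot: [-0.0, 0.99, 0.138, -0.0]
wrist_force: [-0.3, 0.2, -0.2]
opening: 1.001
grasp_force: 0.0
```

Emit:
play_rows:
  plan:
    - [85, [0, 0, -0.03], 0]
    - [85, [0, 0, -0.08], 0]
    - [85, [0, 0, -0.18], 0]
    - [85, [0, 0, -0.3], 0]
    - [85, [0, -0.1, -0.36], 0]
    - [85, [0, -0.2, -0.36], 0]
    - [85, [0, -0.3, -0.36], 0]
    - [36, [0, -0.4, -0.36], 0]
    - [36, [0, -0.4, -0.36], 0]
    - [36, [0, -0.4, -0.36], 0]

```text
time_s: 18.2
eef_pos: [0.5642, 0.0886, 0.3312]
eef_rot: [0.0, 0.99, 0.139, 0.001]
wrist_force: [0.9, -0.1, -0.1]
opening: 0.509
grasp_force: 0.0
```

```bash
python3 - <<'E'
from h import *
b=camera("side");a=camera("top")
c=np.array([.619,-.334])
for n,cm in(("top",a),("side",b)):
    w=world(cm);g=w.reshape(-1,3);g=g[~np.isnan(g[:,0])];u=(g[:,:2]-c)@EX; v=(g[:,:2]-c)@EY; z=g[:,2]
    k=(abs(u+.2615)<.05)&(abs(v-.065)<.05)&(z>.207)&(z<.225)
    p=g[k]*1000
    if len(p)>5: print(n,len(p),cv2.minEnclosingCircle(p[:,:2].astype(np.float32)),np.percentile(p[:,2],[2,50,98]), np.linalg.lstsq(np.c_[p[:,:2],np.ones(len(p))],p[:,2],rcond=None)[0])
    k=(abs(v)<.09)&(u<-.38)&(u>-.45)&(z>.19)&(z<.216);print("bar",k.sum(),np.median(u[k]) if k.any() else 0)
o=get_obs();T=c-.4155*EX;print(T,o["eef_pos"],tool_shift([*T,.1795]))
im=np.hstack([cv2.resize(a["image"][70:250,210:370],(400,450)),cv2.resize(b["image"][70:250,130:290],(400,450))])
cv2.imwrite("pics/c2.png",np.clip(im[:,:,::-1].astype(int)*1.5,0,255).astype(np.uint8))
E
```

```text
top 136 ((607.4104614257812, -66.30925750732422), 33.085960388183594) [208.26165462 216.26942321 221.16050506] [-2.63506515e-02  5.26399864e-03  2.32214561e+02]
bar 233 -0.41280952851946157
side 143 ((609.318603515625, -66.04264831542969), 32.96754455566406) [207.35081078 216.58648919 220.25975086] [ 7.84244975e-03 -3.40846799e-03  2.10405676e+02]
bar 181 -0.413260769049131
[0.50273104 0.06490071] [0.5645271  0.08716557 0.33058717] (array([-0.164 ,  0.0112,  0.3776]), 'yaw', np.float64(15.83))
```

View pics/c2.png

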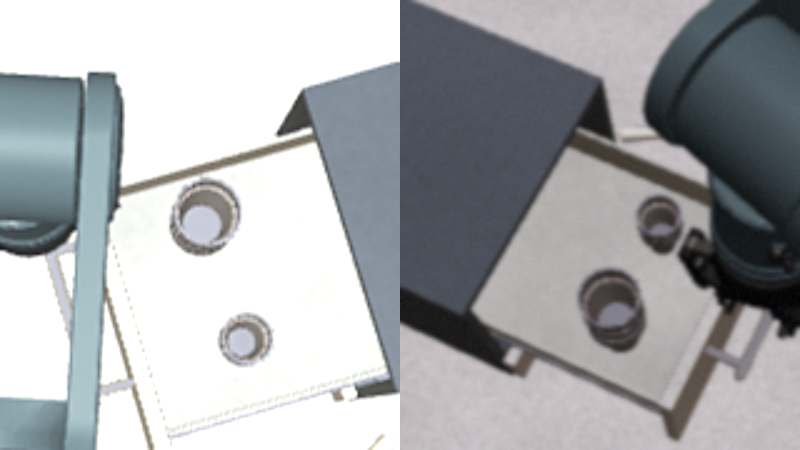

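The beaker is nested, with its rim level at z 0.2165 and centred; both stacks stand. Next I'll regrasp the handle.

Emit:
play_rows:
  plan:
    - [36, [-0.1, 0.017, 0], 0]
    - [36, [-0.164, 0.017, 0], 0]
    - [36, [-0.164, 0.017, 0.1], 0]
    - [36, [-0.164, 0.017, 0.17], 0]
    - [36, [-0.164, 0.017, 0.17], 0]
    - [36, [-0.164, 0.017, 0.17], 0]
    - [36, [-0.164, 0.017, 0.17], 0]

```text
time_s: 19.0
eef_pos: [0.5043, 0.0628, 0.264]
eef_rot: [0.0, 0.99, 0.138, 0.001]
wrist_force: [1.2, -0.0, 0.6]
opening: 0.421
grasp_force: 0.0
```

```bash
python3 -c "
from h import *
print(get_obs()['eef_pos'],tool_shift([.5034,.0625,.1795]))"
```

```text
[0.50430758 0.06279818 0.2640203 ] (array([-2.900e-03, -1.000e-04,  2.113e-01]), 'yaw', np.float64(15.81))
```

Emit:
play_rows:
  plan:
    - [36, [0, 0, 0.08], 0]
    - [36, [0, 0, 0.15], 0]
    - [36, [0, 0, 0.211], 0]
    - [36, [0, 0, 0.211], 0]
    - [25, [0, 0, 0.211], 0]
    - [16, [0, 0, 0.211], 0]
    - [4, [0, 0, 0.211], 0]
    - [4, [0, 0, 0.211], 0]
    - [4, [0, 0, 0.211], 0]
    - [4, [0, 0, 0.211], 0]

```text
time_s: 20.0
eef_pos: [0.5046, 0.0634, 0.1802]
eef_rot: [0.0, 0.99, 0.138, 0.002]
wrist_force: [-1.4, 0.3, 5.9]
opening: 0.104
grasp_force: 58.8
```

Emit:
play_rows:
  plan:
    - [4, [0, 0.005, 0], 0]
    - [4, [0, 0.015, 0], 0]
    - [4, [0, 0.03, 0], 0]
    - [4, [0, 0.05, 0], 0]
    - [4, [0, 0.075, 0], 0]
    - [4, [0, 0.1, 0], 0]
    - [4, [0, 0.125, 0], 0]
    - [4, [0, 0.15, 0], 0]
    - [4, [0, 0.175, 0], 0]
    - [4, [0, 0.2, 0], 0]

```text
time_s: 21.0
eef_pos: [0.5272, -0.0135, 0.1803]
eef_rot: [0.0, 0.99, 0.138, 0.003]
wrist_force: [3.4, 3.8, 5.8]
opening: 0.1
grasp_force: 58.8
```

Emit:
play_rows:
  plan:
    - [4, [0, 0.025, 0], 0]
    - [4, [0, 0.05, 0], 0]
    - [4, [0, 0.075, 0], 0]
    - [4, [0, 0.1, 0], 0]
    - [4, [0, 0.125, 0], 0]
    - [4, [0, 0.15, 0], 0]
    - [4, [0, 0.175, 0], 0]
    - [4, [0, 0.2, 0], 0]
    - [4, [0, 0.225, 0], 0]
    - [4, [0, 0.25, 0], 0]

```text
time_s: 22.0
eef_pos: [0.5553, -0.1096, 0.1803]
eef_rot: [0.001, 0.99, 0.138, 0.004]
wrist_force: [7.2, 5.2, 3.5]
opening: 0.103
grasp_force: 58.7
```

Emit:
play_rows:
  plan:
    - [4, [0, 0.02, 0], 0]
    - [4, [0, 0.035, 0], 0]
    - [4, [0, 0.05, 0], 0]
    - [4, [0, 0.06, 0], 0]
    - [4, [0, 0.068, 0], 0]
    - [4, [0, 0.073, 0], 0]
    - [4, [0, 0.077, 0], 0]
    - [4, [0, 0.08, 0], 0]
    - [4, [0, 0.08, 0], 0]
    - [4, [0, 0.08, 0], 0]

```text
time_s: 23.0
eef_pos: [0.5643, -0.1404, 0.1803]
eef_rot: [0.001, 0.99, 0.138, 0.004]
wrist_force: [8.6, 2.8, 2.5]
opening: 0.104
grasp_force: 58.8
```

```bash
python3 -c "
from h import *
o=get_obs();print(o['eef_pos'],o['wrist_force'],(o['eef_pos'][:2]-[.619,-.334])@np.c_[EX,EY])"
```

```text
[ 0.56430587 -0.14041814  0.18027141] [8.57943283 2.84777441 2.4703329 ] [-0.20115324  0.00166073]
```

Emit:
play_rows:
  plan:
    - [4, [0, 0.003, 0], 0]
    - [4, [0, 0.005, 0], 0]
    - [4, [0, 0.007, 0], 0]
    - [4, [0, 0.007, 0], 0]
    - [4, [0, 0.007, 0], 0]

```text
time_s: 23.5
eef_pos: [0.5646, -0.1415, 0.1803]
eef_rot: [-0.0, 0.99, 0.138, 0.004]
wrist_force: [6.7, 9.5, 4.5]
opening: 0.102
grasp_force: 59.1
```

Emit:
play_rows:
  plan:
    - [20, [0, -0.004, 0], 0]
    - [36, [0, -0.004, 0], 0]
    - [36, [0, -0.004, 0], 0]
    - [36, [0, -0.004, 0], 0]
    - [36, [0, -0.004, -0.05], 0]
    - [36, [0, -0.004, -0.15], 0]
    - [36, [0, -0.004, -0.27], 0]
    - [36, [0, -0.004, -0.38], 0]
    - [36, [0, -0.2, -0.4], 0]
    - [36, [0, -0.4, -0.4], 0]

```text
time_s: 24.5
eef_pos: [0.5345, -0.0463, 0.3383]
eef_rot: [0.001, 0.991, 0.136, 0.002]
wrist_force: [0.7, 1.3, -0.3]
opening: 0.422
grasp_force: 0.0
```

Emit:
play_rows:
  plan:
    - [36, [0, -0.2, 0], 0]
    - [36, [0, -0.2, 0], 0]
    - [36, [0, -0.2, 0], 0]
    - [36, [0, -0.2, 0], 0]

```text
time_s: 24.9
eef_pos: [0.5121, 0.0313, 0.3362]
eef_rot: [0.0, 0.99, 0.139, 0.0]
wrist_force: [0.4, 0.8, -0.5]
opening: 0.424
grasp_force: 0.0
```

```bash
python3 - <<'E'
from h import *
c=np.array([.619,-.334])
for n in("top","side"):
    cm=camera(n)
    if n=="side": save(cm,"end.png")
    w=world(cm);g=w.reshape(-1,3);g=g[~np.isnan(g[:,0])];u=(g[:,:2]-c)@EX; v=(g[:,:2]-c)@EY; z=g[:,2]
    k=(abs(v)<.09)&(u<-.18)&(u>-.26)&(z>.19)&(z<.216);print(n,"bar",k.sum(),np.median(u[k]),np.percentile(u[k],[2,98]))
    k=(abs(v)<.15)&(u<-.15)&(u>-.3)&(z>.10)&(z<.19);print("face u",np.percentile(u[k],[5,50,95]))
    for l in("low_drawer","reagent_bottle","dishes","marker"):
        m=masks_of(cm,l)
        if m:
            p=w[m[0]["mask"]];print(l,round(m[0]["conf"],2),np.nanmedian(p,0).round(3))
print(get_obs()["wrist_force"])
E
```

```text
top bar 407 -0.20146426700041253 [-0.2074031  -0.18259596]
face u [-0.16018176 -0.15931886 -0.15850876]
low_drawer 0.58 [ 0.563 -0.159  0.039]
reagent_bottle 0.88 [0.676 0.222 0.104]
dishes 0.61 [0.685 0.345 0.06 ]
marker 0.87 [ 0.344 -0.234  0.017]
side bar 321 -0.20141537394461978 [-0.20683471 -0.18211578]
face u [-0.15948051 -0.15846118 -0.15740792]
low_drawer 0.68 [ 0.581 -0.159  0.038]
reagent_bottle 0.9 [0.696 0.231 0.106]
marker 0.48 [ 0.355 -0.242  0.016]
[-0.56825115 -0.86835902  1.20245506]
```

View pics/end.png

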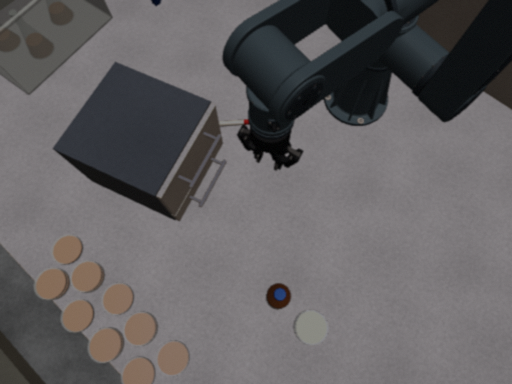

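The side view shows both drawers shut (front at (195,165)). The bottle at (278,296), the dishes at (312,327) and the marker are where they started, and the gripper is clear.

```bash
python3 -c "
from h import *
print(hand_in())"
```

```text
the job is handed in; nothing more can be done
None
```

I handed the job in, with no verdict returned: the beaker measured nested and level in the big stack before I gently shut the drawer, both drawers measured shut, and the bottle, dishes and marker were not moved; I couldn't see the stacks once the drawer was shut.

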